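# Glue-up in the lever press: load, release the catch, clamp and hold

## Task

The light and the dark wooden blank have glue on their facing ends and must be clamped end to end in the bench press. Tip the loading tray up by its black handle to its 45 degree stop so the light blank slides down into the V groove, and bring the tray back level. Only then flip the red safety catch over towards the robot, out of the lever's way, pull the lever by its black grip to the right all the way to its stop, and finish while still holding it there: the program ends with the robot holding the lever down, since the glue needs the pressure and the lever springs back if let go.

Things in the scene. Friction and masses are not known exactly. Their poses are not given: they have to be found in the camera images.
- press: Grey bench press, 150x510 mm, bolted down, place and yaw (to 0.2) vary. Offsets below: its frame, mm. Origin on the table under the lever pivot; y along the V groove from ram to end stop (face at y=375), to the robot's left; x away from the robot; z up. Groove: two 45 degree faces, bottom edge x=0, z=30; a blank seated on edge has its centre at x=0, z=49. Housing 145 high, lever grip up to 257.
- tray (a joint): Angle of the aluminium loading tray (55 deep, 136 long inside), hinged along the groove's robot-side edge: 0 = level on its posts; 0.785 rad = tipped to its stop, floor in line with the groove's near face, so the blank slides into the groove. Its handle side goes up and away from the robot. Moves freely; its weight (2 N at the handle) brings it back level.
- tray_hinge (a point): Point on the tray's hinge axis (which runs along the press's y axis), at mid-length of the tray: (-22, 145, 53) in the press frame.
- tray_handle (a point): Middle of the tray's handle: black round bar 14 mm thick, 60 long, along the press's y axis, on a steel wire bail. Tray level: at (-112, 145, 101), i.e. 90 mm from the hinge towards the robot and 48 above it; turns with the tray. Free all round: pinch from above, fingers closing along the press's x axis; it can turn between the fingers.
- light_center (a point): Centre of the light wooden blank, 27 x 120 x 27 mm, 0.09 kg, loose. At first it lies flat in the tray along the press's y axis (centre near (-50, 145, 67)); seated in the groove its centre is at (0, 137 to 153, 49).
- dark_center (a point): Centre of the dark wooden blank, 27 x 140 x 27 mm, loose, already on edge in the groove, its centre at (0, 293 to 305, 49), within 12 mm of the end stop. Leave it there: the ram pushes both blanks up against the stop.
- catch (a joint): Angle of the red safety catch: 0 = closed, its bar lies level across the lever's way and blocks it; 2.0 rad = flipped right over, its ball towards the robot. Turned more than about 0.5 rad it falls over by its own weight and stays open; less, it falls shut. It turns with less than 1 N at the ball.
- catch_hinge (a point): Point on the catch's hinge axis (along the press's y axis) straight below the ball: (-38, -70.5, 136) in the press frame.
- catch_ball (a point): Centre of the red ball (23 mm across) on a thin stem with which the catch is flipped; closed it stands 40 mm straight above the hinge at (-38, -70.5, 176), and it is free on all sides. Push it from behind (from +x towards -x, towards the robot), or pinch it.
- lever_angle (a joint): Lever angle: 0 = at rest, leaning 0.3 rad left (+y) of upright; grows as the grip is pulled right (-y) and down; 1.40 rad = end stop, leaning 1.10 rad right. It drives the ram towards the blanks (38 mm per rad). A spring returns it to 0; the pull at the grip rises to about 10 N. With the catch closed it moves less than 0.1 rad.
- lever_pivot (a point): The lever's pivot, (0, 0, 87) in the press frame; its axis is the press's x axis.
- lever_grip (a point): Middle of the lever's black round grip, 20 mm thick and 80 mm long, which sticks out from the lever's end towards the robot, along the press's x axis, 160 mm from the pivot axis: at rest at (-55, 47, 240), at the end stop at (-55, -143, 160). Best pinched from above with the fingers closing along the press's y axis; it can turn between the fingers.
- ram_nose: Brass nose of the ram, 24 mm across, sprung (2.2 N per mm, 7 N preload). Origin at the centre of its front face: at first at (0, 72, 49) in the press frame. At the lever's stop it is pressed back by about 10 mm and pushes the blanks with about 29 N.
- light_blank: The light blank itself (origin at the middle of one of its long faces).
- dark_blank: The dark blank itself (origin at the middle of one of its long faces).
- lever: The lever with its grip (origin at the pivot).
There are look-alikes about, which are no part of the job. Leave any yellow look-alike of the light_blank alone.

How it is judged:
By the outcome, as a careful person would: the job done as asked, in the order asked, and still so for the second after the job is handed in, while the arm keeps its last pose, push and grip.
It also fails if it takes over 58 s, if anything falls off the work surface, if the arm or the gripper's body presses on something with over 40 N, if the wrist force passes 120 N, or if a joint passes its speed limit or range.

## Robot

A 6-joint arm with a two-finger parallel gripper is mounted at the origin on a cart in front of the work surface, level with it; the furniture and walls round the work are solid. World frame = base frame: x ahead of the robot, y to its left, z up, the work surface at z = 0. Lengths are in m, angles in rad, forces in N, time in s.
With the tool pointing down it reaches from about 0.425 to 0.95 m from the base axis. Payload 14.7 kg.
Tool frame: the origin (TCP) lies midway between the tips of the shut fingers; the grasp point (between the pads) lies 19 mm behind it; z points along the fingers, x is the direction in which the jaws open and shut, and the axes are right-handed (so a half turn about z gives the same grasp; the last joint's range is limited). The gripper opens to 85 mm and grips with 20 to 120 N. Pads are 22 mm wide; open, the fingers measure 114 mm over their backs; the gripper's body (76 mm by 85 mm) begins 54 mm behind the grasp point. The pads swing forward as they close: fully open they stand 13 mm farther back than shut.
Start: joints at [-1.315, 0.48, 1.596, -0, 1.065, -0.047], TCP at [0.194, -0.62, 0.231] pointing down, gripper open.
Joint ranges: [-2.75, 2.75], [-0.82, 2.05], [0.23, 2.67], [-1.56, 4.7], [0.09, 2.69], [-2.92, 2.92]. Speed limits (rad/s): [1.89, 1.89, 2.39, 3.01, 3.01, 3.01].

## Interface

Orientations are given as a 3x3 rotation matrix whose columns are the frame's x, y, z axes.
In Python, from bench import bot gives the robot as it stands. The module is installed in compiled form; this text tells all that it offers.
- The arm moves only by the shell command python3 -m jog 'ROWS' [OPENING] [FORCE]. ROWS is JSON, a list of rows, each a list of 6 numbers: the shift along the tool's x, y, z in cm, then the turn, a rotation vector about the tool's x, y, z in rad. A call has 1 to 8 rows; each row is the pose to reach, as a shift and turn from the pose commanded when the call began, along the tool's axes at that moment; what a row does not reach only later rows make up. A row lasts 1/8 s, in which the tool goes at most 62.5 mm and 10.7 degrees, less where a joint would pass 70% of its speed; a pose out of reach is approached as far as the arm can. A call with a gripper value outside its range is refused whole. OPENING is the opening in per cent of the stroke, from 0 (shut) to 100 (fully open), set as the call begins (- or left out, the last holds). The fingers move at their own pace and stop on an object; FORCE is the grip in N (left out, the last holds). Time passes only in rows, so rows that repeat a pose let the fingers close. It gives the time, the measured TCP pose, the force and the opening at its end, in the units of the state.
- bot.get_obs(): the state, without advancing time (a new reading comes with each control period).
- bot.capture(name): name is "side" or "top"; returns the picture (480x640x3 uint8, red, green, blue); there is no depth.
- bot.camera_params(name): a dict with "mtx" (3x3 intrinsics, pixels), "R" (3x3) and "t" (3): a world point X has camera coordinates R X + t. Camera axes: x right, y down, z forward; pixel columns grow to the right and rows downward; lengths in m; the calibration is good to about 2 mm. A picture is of the moment at which its call begins. camera_params takes no time and is no camera call.
- bot.job_done(): hands the job in, once; it reports no verdict.
Trained networks look in the newest picture that a camera, given by its name, has taken for a name from the list of things; names that differ only in an ending like _2 or _b are one class to them, and where a whole thing is asked for, a point or a joint stands for the part that bears it (a point fixed in the world has none). Each returns a list of dicts, best first, with "confidence" (0 to 1); they miss things now and then, are a little off and sometimes report something else, mostly with a low value. They report only what shows in the picture. A call takes as long as a camera call. They do not tell look-alikes from the thing itself.
- bot.search_frame(camera, label): "extent" ([left, top, width, height] in pixels, round what is visible of it).
- bot.outline_of(camera, label): "mask" (480x640 bool, what is visible of it) and "extent" ([left, top, width, height] in pixels, round what is visible of it).
The state is a dict: "clock": time; "joint_pos": joint angles; "qvel": joint speeds; "effort": joint torques, N m; "position": TCP position; "orientation": TCP orientation; "contact_force": force on the tool from outside, world axes, zero at the start; "ft_torque": the same for the moment, N m; "grip_width": finger opening in m.
Only numpy, scipy, OpenCV 4.12 (cv2) and the standard library are available. Lean on these libraries where they do the work, as an engineer would, in place of code of your own. Each camera call takes 0.05 s, during which the arm holds its last target.

## Working session

There is one attempt and no reset: what is moved stays moved. The work goes in short steps, Python scripts to look and compute and a shell command to move; the robot and the scene stay as the last step left them, time stands still between calls to the robot, and variables do not carry over. Pictures are saved under pics/ and viewed, and the job is handed in when it is done.

```bash
mkdir -p pics; python3 - <<'E'
from bench import bot
import cv2,numpy as np
o=bot.get_obs()
for k in o: print(k,np.round(o[k],3).tolist())
for c in("side","top"):
    cv2.imwrite(f"pics/{c}0.png",bot.capture(c)[:,:,::-1]); p=bot.camera_params(c)
    print(c,np.round(p["mtx"],1).tolist(),np.round(p["R"],3).tolist(),np.round(p["t"],3).tolist())
    for n in("press","tray_handle","light_center","dark_center","catch_ball","lever_grip","ram_nose","catch_hinge","lever_pivot","tray_hinge"):
        print(n,[(np.round(d["extent"]).tolist(),round(d["confidence"],2)) for d in bot.search_frame(c,n)][:3])
E
```

```text
clock 0.0
joint_pos [-1.315, 0.481, 1.597, 0.0, 1.065, -0.047]
qvel [-0.001, -0.001, 0.002, -0.0, 0.0, 0.0]
effort [0.002, -95.063, -43.018, -0.0, 0.012, -0.0]
position [0.194, -0.62, 0.231]
orientation [[0.298, -0.955, -0.0], [-0.955, -0.298, 0.001], [-0.001, -0.0, -1.0]]
contact_force [-0.33, 1.182, 0.094]
ft_torque [-0.015, -0.029, -0.001]
grip_width 0.085
side [[574.6, 0.0, 319.4], [0.0, 574.6, 231.3], [0.0, 0.0, 1.0]] [[-0.858, -0.514, -0.02], [-0.279, 0.497, -0.822], [0.432, -0.7, -0.569]] [0.494, 0.252, 1.017]
press [([184.0, 165.0, 201.0, 222.0], 0.67), ([295.0, 256.0, 46.0, 37.0], 0.37)]
tray_handle [([285.0, 255.0, 71.0, 49.0], 0.79), ([225.0, 286.0, 54.0, 51.0], 0.49)]
light_center [([312.0, 334.0, 23.0, 64.0], 0.85), ([296.0, 252.0, 47.0, 42.0], 0.79), ([324.0, 176.0, 47.0, 39.0], 0.36)]
dark_center [([229.0, 285.0, 48.0, 54.0], 0.89), ([183.0, 165.0, 203.0, 226.0], 0.71)]
catch_ball [([323.0, 176.0, 50.0, 40.0], 0.91)]
lever_grip [([316.0, 165.0, 50.0, 73.0], 0.87)]
ram_nose [([314.0, 246.0, 14.0, 10.0], 0.65)]
catch_hinge [([182.0, 166.0, 202.0, 219.0], 0.88)]
lever_piv
[... 213 characters left out ...]
0.004, -0.988]] [0.08, 0.538, 0.919]
press [([170.0, 178.0, 288.0, 101.0], 0.74)]
tray_handle [([278.0, 228.0, 82.0, 51.0], 0.94), ([377.0, 187.0, 48.0, 71.0], 0.6)]
light_center [([285.0, 233.0, 68.0, 24.0], 0.86), ([193.0, 285.0, 68.0, 42.0], 0.72), ([197.0, 204.0, 77.0, 23.0], 0.34)]
dark_center [([196.0, 204.0, 76.0, 23.0], 0.81)]
catch_ball [([394.0, 190.0, 66.0, 52.0], 0.87)]
lever_grip [([377.0, 185.0, 46.0, 73.0], 0.82)]
ram_nose [([357.0, 215.0, 16.0, 10.0], 0.55), ([278.0, 224.0, 78.0, 56.0], 0.21)]
catch_hinge [([170.0, 180.0, 287.0, 102.0], 0.88), ([356.0, 214.0, 16.0, 10.0], 0.54)]
lever_pivot [([168.0, 177.0, 291.0, 105.0], 0.6)]
tray_hinge [([170.0, 184.0, 290.0, 96.0], 0.81)]
```

```bash
sleep 1; ls pics
```

```text
side0.png
top0.png
```

View pics/side0.png

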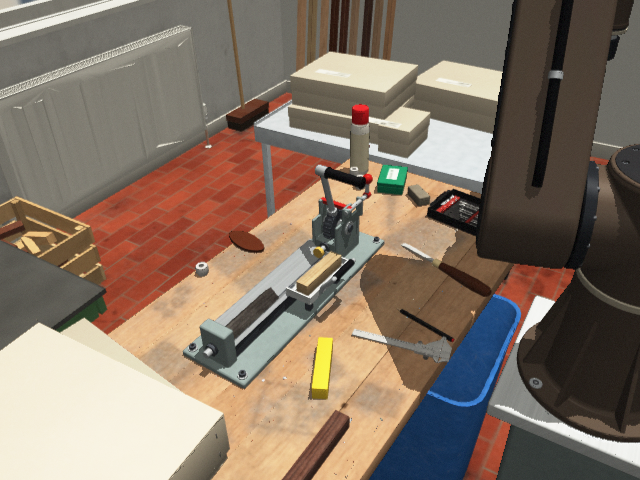

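View pics/top0.png

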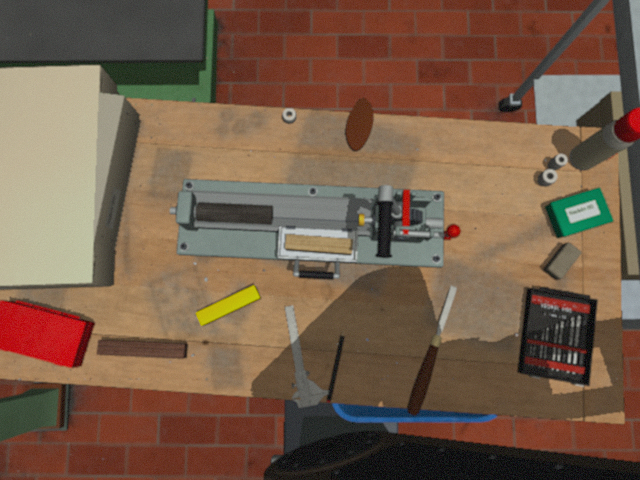

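```bash
python3 - <<'E'
import cv2
a=cv2.imread("pics/top0.png")[170:290,165:475]; cv2.imwrite("pics/topz.png",cv2.resize(a,None,fx=2.58,fy=2.58,interpolation=cv2.INTER_CUBIC))
a=cv2.imread("pics/side0.png")[155:305,270:400]; cv2.imwrite("pics/sidez.png",cv2.resize(a,None,fx=4,fy=4,interpolation=cv2.INTER_CUBIC))
E
```

```text
(no output)
```

View pics/topz.png

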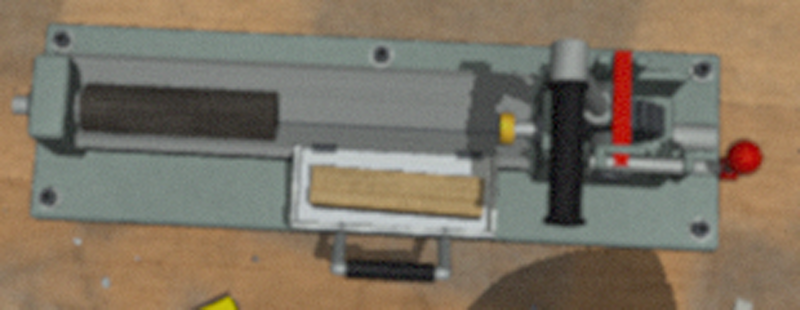

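View pics/sidez.png

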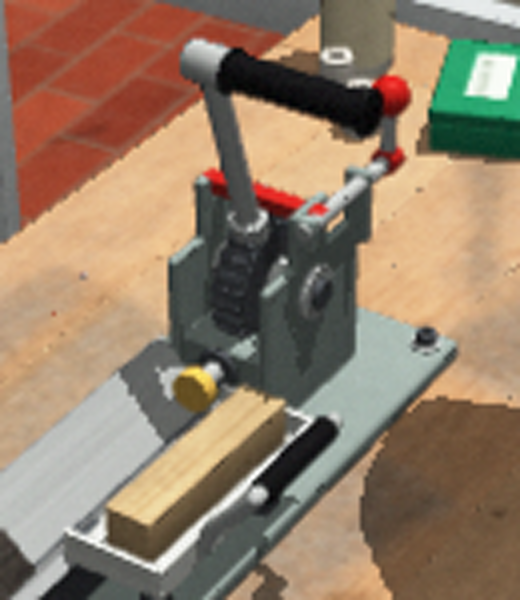

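```bash
cat >h.py <<'E'
import numpy as np, json, os
from bench import bot
from scipy.optimize import least_squares
def proj(c,X):
    p=bot.camera_params(c); q=np.asarray(X)@p["R"].T+p["t"]; q=q@p["mtx"].T; return q[...,:2]/q[...,2:]
def T(f,P):
    P=np.asarray(P,float)/1000; c,s=np.cos(f[2]),np.sin(f[2])
    return np.stack([f[0]+c*P[...,0]-s*P[...,1], f[1]+s*P[...,0]+c*P[...,1],P[...,2]],-1)
if os.path.exists("f.json"): F=json.load(open("f.json"))
E
python3 - <<'E'
from h import *
names=["handle","ball","grip","light","nose"]
P=[(-112,145,101),(-38,-70.5,176),(-55,47,240),(-50,145,80.5),(0,72,49)]
top=[(316.2,274.7),(453.8,230.9),(384.8,229.3),(318.1,244),(361.5,219.6)]
side=[(344.2,269),(369,178.75),(345,177),(319,269.3),(318.5,251.5)]
w=np.array([1,1,1,.4,.3])[:,None]
def res(f,raw=False):
    X=T(f,P); a=proj("top",X)-top; b=proj("side",X)-side
    return (a,b) if raw else np.r_[(a*w).ravel(),(b*w).ravel()]
s=least_squares(res,[.6,-.1,0],x_scale=[.01,.01,.01],loss="soft_l1")
print(s.x,s.cost); a,b=res(s.x,1)
for n,i,j in zip(names,a,b): print(n,i.round(1),j.round(1))
json.dump(s.x.tolist(),open("f.json","w"))
print("y axis",-np.sin(s.x[2]),np.cos(s.x[2]))
for n,p in [("handle",P[0]),("hinge",(-22,145,53)),("ball",P[1]),("grip",P[2]),("gripEnd",(-55,-143,160))]: print(n,T(s.x,p).round(4))
E
```

```text
[ 0.5783138  -0.07570265 -0.05267812] 3.8017145202078932
handle [ 0.5 -0. ] [-0.6  0.4]
ball [-0.   0.1] [-1.6  0. ]
grip [0.4 1.1] [0.7 0.7]
light [ 0.4 -2.9] [-1.7 -2.2]
nose [-2.4 -0.3] [-1.1  1.7]
y axis 0.05265375777167453 0.9986128287742562
handle [0.4741 0.075  0.101 ]
hinge [0.564  0.0703 0.053 ]
ball [ 0.5367 -0.1441  0.176 ]
grip [ 0.5259 -0.0259  0.24  ]
gripEnd [ 0.5159 -0.2156  0.16  ]
```

```bash
cat >>h.py <<'E'
def go(P,ang,press=True):
    """rows' final value (cm) to TCP at P (press mm), tool x at press-frame angle ang"""
    o=bot.get_obs(); R=np.array(o["orientation"]); X=T(F,P)
    d=R.T@(X-o["position"])*100
    a=ang+F[2]; D=np.array([[np.cos(a),np.sin(a),0],[np.sin(a),-np.cos(a),0],[0,0,-1]])
    from scipy.spatial.transform import Rotation as Q
    print("shift",d.round(2),"turn",Q.from_matrix(R.T@D).as_rotvec().round(3),"dist",np.linalg.norm(d).round(1),"world",X.round(3))
def st():
    o=bot.get_obs(); f=F; d=np.array(o["position"])-[f[0],f[1],0]; c,s=np.cos(f[2]),np.sin(f[2])
    print("t",round(float(o["clock"]),2),"press",(np.array([c*d[0]+s*d[1],-s*d[0]+c*d[1],d[2]])*1000).round(1),"F",np.round(o["contact_force"],1),"w",round(float(o["grip_width"]),4),"q",np.round(o["joint_pos"],2))
E
python3 - <<'E'
from h import *
st()
go((-130,-235,330),0); go((-112,145,300),0)
E
```

```text
t 1.1 press [-355.3 -564.2  231.3] F [1.  0.2 1.1] w 0.0855 q [-1.31  0.48  1.6  -0.    1.07 -0.05]
shift [-23.02 -32.58  -9.87] turn [ 0.     0.    -1.215] dist 41.1 world [ 0.436 -0.304  0.33 ]
shift [-58.02 -47.49  -6.87] turn [ 0.     0.    -1.215] dist 75.3 world [0.474 0.075 0.3  ]
```

```bash
python3 -m jog '[[-3.3,-4.7,-2,0,0,-0.17],[-6.6,-9.4,-4,0,0,-0.35],[-9.9,-14,-6,0,0,-0.52],[-13.2,-18.6,-8,0,0,-0.7],[-16.5,-23.3,-9.5,0,0,-0.87],[-19.8,-28,-9.9,0,0,-1.04],[-23,-32.6,-9.9,0,0,-1.215],[-23,-32.6,-9.9,0,0,-1.215]]' 31; python3 - <<'E'
from h import *
st()
go((-112,145,300),0);go((-112,145,140),0)
E
```

```text
clock: 2.1
position: [0.4383, -0.3008, 0.3305]
orientation: [[0.999, -0.046, 0.001], [-0.046, -0.999, 0.0], [0.001, -0.0, -1.0]]
contact_force: [-0.8, 0.0, 1.3]
grip_width: 0.0265
t 2.1 press [-128.  -232.2  330.5] F [-0.8  0.   1.3] w 0.0265 q [-0.66  0.22  1.74  0.    1.18 -0.61]
shift [  1.83 -37.7    3.07] turn [-0.    -0.001  0.006] dist 37.9 world [0.474 0.075 0.3  ]
shift [  1.82 -37.7   19.07] turn [-0.    -0.001  0.006] dist 42.3 world [0.474 0.075 0.14 ]
```

```bash
python3 -m jog '[[0,-5.5,0,0,0,0],[0.3,-11,0,0,0,0],[0.6,-16.5,0,0,0,0],[0.9,-22,0,0,0,0],[1.2,-27.5,0,0,0,0],[1.5,-33,2,0,0,0.006],[1.8,-37.7,5,0,0,0.006],[1.8,-37.7,10,0,0,0.006]]'; python3 - <<'E'
from h import *
import cv2
st()
go((-112,145,140),0); go((-112,145,82),0)
cv2.imwrite("pics/s1.png",bot.capture("side")[140:380,180:500,::-1].repeat(2,0).repeat(2,1))
E
```

```text
clock: 3.1
position: [0.4758, 0.0741, 0.2304]
orientation: [[0.998, -0.057, 0.004], [-0.057, -0.998, 0.001], [0.004, -0.001, -1.0]]
contact_force: [1.0, 0.5, -0.7]
grip_width: 0.0261
t 3.1 press [-110.2  144.2  230.4] F [ 1.   0.5 -0.7] w 0.0261 q [0.09 0.24 1.98 0.   0.92 0.15]
shift [-0.21 -0.07  9.04] turn [-0.001 -0.004 -0.004] dist 9.0 world [0.474 0.075 0.14 ]
shift [-0.23 -0.07 14.84] turn [-0.001 -0.004 -0.004] dist 14.8 world [0.474 0.075 0.082]
```

View pics/s1.png

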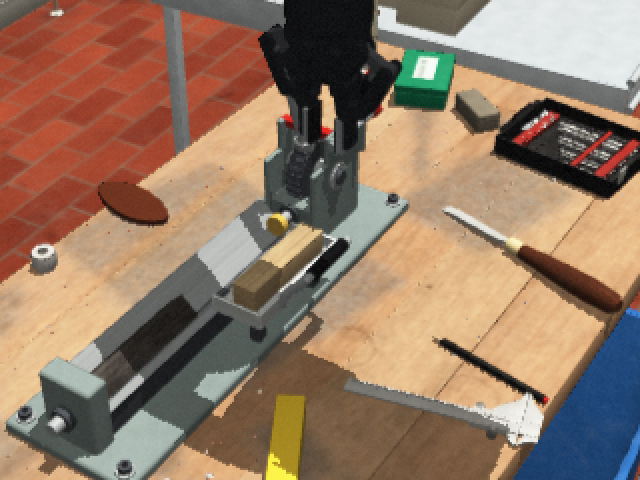

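```bash
python3 -m jog '[[-0.2,0,4,0,-0.004,-0.004],[-0.2,0,8,0,-0.004,-0.004],[-0.2,0,12,0,-0.004,-0.004],[-0.2,0,14.0,0,-0.004,-0.004],[-0.2,0,14.8,0,-0.004,-0.004],[-0.2,0,14.8,0,-0.004,-0.004]]'; python3 - <<'E'
from h import *
import cv2
st()
cv2.imwrite("pics/s2.png",cv2.resize(bot.capture("side")[200:320,260:420,::-1],None,fx=4,fy=4))
E
```

```text
clock: 3.9
position: [0.4727, 0.0715, 0.0827]
orientation: [[0.998, -0.056, -0.004], [-0.056, -0.998, 0.0], [-0.004, 0.0, -1.0]]
contact_force: [0.2, 0.3, 0.3]
grip_width: 0.0263
t 3.9 press [-113.2  141.4   82.7] F [0.2 0.3 0.3] w 0.0263 q [0.09 0.47 2.11 0.   0.56 0.14]
```

View pics/s2.png

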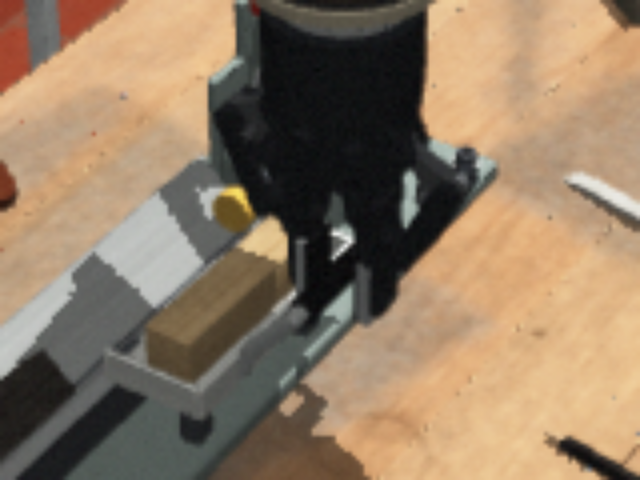

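```bash
python3 -m jog '[[0,0,0,0,0,0],[0,0,0,0,0,0],[0,0,0,0,0,0],[0,0,0,0,0,0]]' 0 30; python3 - <<'E'
from h import *
st()
R=np.array(bot.get_obs()["orientation"])
for th in np.arange(0.1,0.86,0.05):
    a=np.arctan2(48,-90)-th; p=np.array([102*np.cos(a)+90,102*np.sin(a)-48])/10
    print(round(th,2),p.round(2), end='; ')
E
```

```text
clock: 4.45
position: [0.4737, 0.0719, 0.0833]
orientation: [[0.998, -0.055, -0.001], [-0.055, -0.998, 0.0], [-0.001, -0.0, -1.0]]
contact_force: [3.8, -4.9, 7.9]
grip_width: 0.0128
t 4.45 press [-112.3  141.9   83.3] F [ 3.8 -4.9  7.9] w 0.0128 q [0.09 0.47 2.11 0.   0.56 0.14]
0.1 [0.52 0.87]; 0.15 [0.82 1.29]; 0.2 [1.13 1.69]; 0.25 [1.47 2.08]; 0.3 [1.82 2.45]; 0.35 [2.19 2.8 ]; 0.4 [2.58 3.13]; 0.45 [2.98 3.44]; 0.5 [3.4  3.73]; 0.55 [3.84 4.  ]; 0.6 [4.28 4.24]; 0.65 [4.74 4.47]; 0.7 [5.21 4.67]; 0.75 [5.69 4.85]; 0.8 [6.17 5.  ]; 0.85 [6.67 5.13];
```

```bash
python3 -m jog '[[0.25,0,-0.45,0,0,0],[0.52,0,-0.87,0,0,0],[0.82,0,-1.29,0,0,0],[1.13,0,-1.69,0,0,0],[1.47,0,-2.08,0,0,0],[1.82,0,-2.45,0,0,0],[2.19,0,-2.8,0,0,0],[2.58,0,-3.13,0,0,0]]'; python3 - <<'E'
from h import *
st()
E
```

```text
clock: 5.45
position: [0.4957, 0.0707, 0.1135]
orientation: [[0.998, -0.055, -0.009], [-0.055, -0.998, 0.0], [-0.009, 0.0, -1.0]]
contact_force: [-15.9, 2.5, 11.6]
grip_width: 0.0125
t 5.45 press [-90.3 141.8 113.5] F [-15.9   2.5  11.6] w 0.0125 q [0.08 0.44 2.04 0.   0.67 0.13]
```

```bash
python3 -m jog '[[0.3,0,-0.6,0,0,0],[0.7,0,-0.9,0,0,0],[1.1,0,-1.15,0,0,0],[1.55,0,-1.4,0,0,0],[2.0,0,-1.6,0,0,0],[2.45,0,-1.8,0,0,0],[2.9,0,-1.95,0,0,0],[3.3,0,-2.1,0,0,0]]'; python3 - <<'E'
from h import *
import cv2
st()
cv2.imwrite("pics/s3.png",cv2.resize(bot.capture("side")[180:340,220:420,::-1],None,fx=3,fy=3))
E
```

```text
clock: 6.45
position: [0.5307, 0.0688, 0.1348]
orientation: [[0.998, -0.055, -0.005], [-0.055, -0.998, 0.0], [-0.005, -0.0, -1.0]]
contact_force: [-6.8, 2.9, 7.8]
grip_width: 0.0126
t 6.45 press [-55.1 141.8 134.8] F [-6.8  2.9  7.8] w 0.0126 q [0.07 0.45 1.95 0.   0.75 0.13]
```

View pics/s3.png

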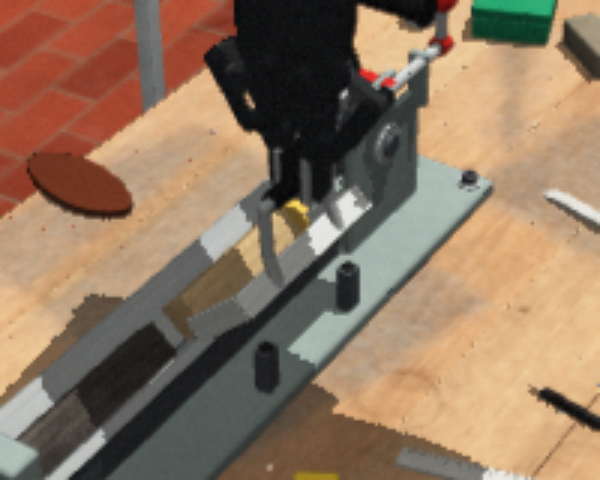

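```bash
python3 -m jog '[[0.3,0,0,0,0,0],[0.7,0,0,0,0,0],[0.7,0,0,0,0,0],[0.7,0,0,0,0,0]]'; python3 - <<'E'
from h import *
import cv2
st()
cv2.imwrite("pics/s4.png",cv2.resize(bot.capture("side")[180:340,220:420,::-1],None,fx=3,fy=3))
E
```

```text
clock: 7.0
position: [0.5342, 0.0686, 0.1351]
orientation: [[0.998, -0.055, -0.011], [-0.055, -0.998, 0.0], [-0.011, 0.0, -1.0]]
contact_force: [-30.1, 4.6, 35.7]
grip_width: 0.0128
t 7.0 press [-51.7 141.8 135.1] F [-30.1   4.6  35.7] w 0.0128 q [0.07 0.45 1.94 0.   0.76 0.12]
```

View pics/s4.png

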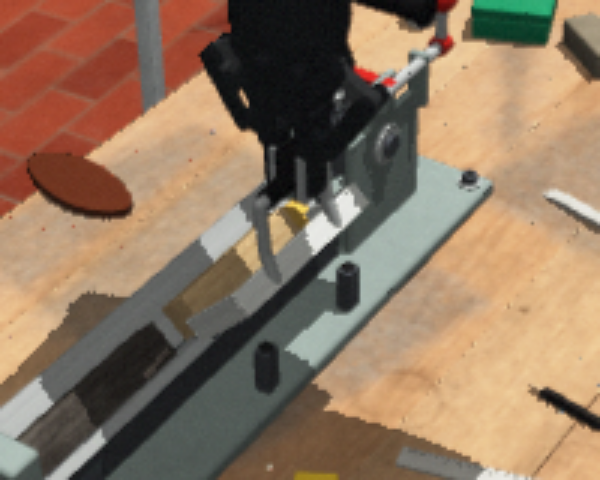

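```bash
python3 -m jog '[[-0.8,0,0.25,0,0,0],[-1.37,0,0.56,0,0,0],[-1.85,0,0.77,0,0,0],[-2.3,0,0.99,0,0,0],[-2.74,0,1.23,0,0,0],[-3.18,0,1.5,0,0,0],[-3.6,0,1.79,0,0,0],[-4.0,0,2.1,0,0,0]]'; python3 - <<'E'
from h import *
st()
E
```

```text
clock: 8.05
position: [0.4988, 0.0705, 0.1141]
orientation: [[0.998, -0.055, -0.003], [-0.055, -0.998, 0.0], [-0.003, -0.0, -1.0]]
contact_force: [-1.2, -1.5, 1.5]
grip_width: 0.013
t 8.05 press [-87.1 141.8 114.1] F [-1.2 -1.5  1.5] w 0.013 q [0.08 0.44 2.04 0.   0.66 0.13]
```

```bash
python3 -m jog '[[-0.38,0,0.33,0,0,0],[-0.76,0,0.68,0,0,0],[-1.1,0,1.05,0,0,0],[-1.45,0,1.44,0,0,0],[-1.76,0,1.85,0,0,0],[-2.06,0,2.26,0,0,0],[-2.4,0,2.8,0,0,0],[-2.6,0,3.1,0,0,0]]'; python3 - <<'E'
from h import *
import cv2
st()
cv2.imwrite("pics/s5.png",cv2.resize(bot.capture("side")[180:340,220:420,::-1],None,fx=3,fy=3))
E
```

```text
clock: 9.05
position: [0.4736, 0.0721, 0.0834]
orientation: [[0.998, -0.055, -0.001], [-0.055, -0.998, 0.0], [-0.001, -0.0, -1.0]]
contact_force: [4.1, -5.7, 49.6]
grip_width: 0.0128
t 9.05 press [-112.3  142.1   83.4] F [ 4.1 -5.7 49.6] w 0.0128 q [0.09 0.47 2.11 0.   0.56 0.14]
```

View pics/s5.png

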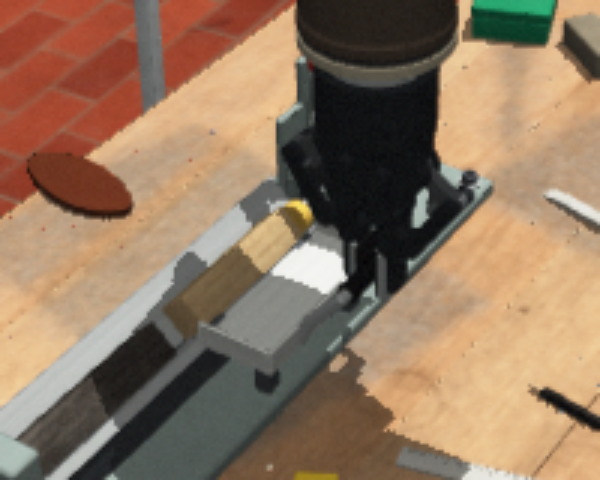

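```bash
python3 -m jog '[[0,0,-0.3,0,0,0],[0,0,-0.3,0,0,0],[0,0,-0.3,0,0,0],[0,0,-1.5,0,0,0],[0,0,-5,0,0,0],[0,0,-10,0,0,0],[0,0,-15,0,0,0],[0,0,-20,0,0,0]]' 31; python3 - <<'E'
from h import *
import cv2
st()
for c in ("side","top"):cv2.imwrite(f"pics/{c}6.png",cv2.resize(bot.capture(c)[180:340,200:400,::-1],None,fx=3,fy=3))
E
```

```text
clock: 10.1
position: [0.4725, 0.0719, 0.2851]
orientation: [[0.998, -0.055, -0.004], [-0.055, -0.998, 0.0], [-0.004, -0.0, -1.0]]
contact_force: [1.2, -0.1, 0.0]
grip_width: 0.0263
t 10.1 press [-113.4  141.8  285.1] F [ 1.2 -0.1  0. ] w 0.0263 q [0.09 0.18 1.91 0.   1.06 0.14]
```

View pics/side6.png

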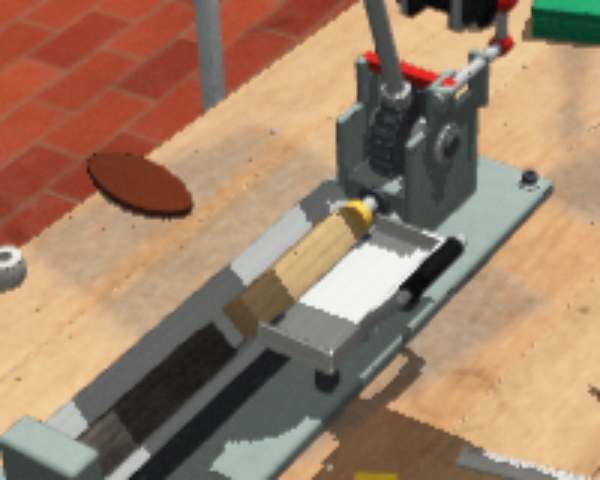

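```bash
python3 - <<'E'
from h import *
go((18,-75,330),-np.pi/2)
E
```

```text
shift [12.94 21.69 -4.15] turn [-0.004 -0.002  1.568] dist 25.6 world [ 0.592 -0.152  0.33 ]
```

```bash
python3 -m jog '[[0,0,-3,0,0,0.18],[1.5,2,-4.5,0,0,0.36],[3,5,-4.5,0,0,0.54],[5,8.5,-4.5,0,0,0.72],[7,12,-4.5,0,0,0.9],[9,15.5,-4.5,0,0,1.08],[11,19,-4.5,0,0,1.26],[12.9,21.7,-4.5,0,0,1.44]]' 0; python3 - <<'E'
from h import *
st();go((18,-75,166),-np.pi/2)
E
```

```text
clock: 11.2
position: [0.59, -0.1532, 0.3271]
orientation: [[0.069, -0.998, -0.005], [-0.998, -0.069, 0.0], [-0.001, 0.005, -1.0]]
contact_force: [0.3, -0.1, -0.3]
grip_width: -0.0002
t 11.2 press [ 15.8 -76.8 327.1] F [ 0.3 -0.1 -0.3] w -0.0002 q [-0.3   0.35  1.57 -0.    1.23  1.2 ]
shift [-0.14 -0.31 16.11] turn [0.005 0.    0.122] dist 16.1 world [ 0.592 -0.152  0.166]
```

```bash
python3 -m jog '[[-0.1,-0.3,3,0.005,0,0.122],[-0.1,-0.3,8,0.005,0,0.122],[-0.1,-0.3,13,0.005,0,0.122],[-0.1,-0.3,16.1,0.005,0,0.122],[-0.1,-0.3,16.1,0.005,0,0.122]]'; python3 - <<'E'
from h import *
import cv2
st()
for c,o in (("side",(130,270)),("top",(160,340))):cv2.imwrite(f"pics/{c}7.png",cv2.resize(bot.capture(c)[o[0]:o[0]+150,o[1]:o[1]+150,::-1],None,fx=3,fy=3))
E
```

```text
clock: 11.82
position: [0.5906, -0.15, 0.1642]
orientation: [[-0.046, -0.999, -0.004], [-0.999, 0.046, 0.002], [-0.002, 0.004, -1.0]]
contact_force: [-0.1, -0.5, 0.7]
grip_width: -0.0001
t 11.82 press [ 16.1 -73.6 164.2] F [-0.1 -0.5  0.7] w -0.0001 q [-0.3   0.5   1.76  0.    0.89  1.32]
```

View pics/side7.png

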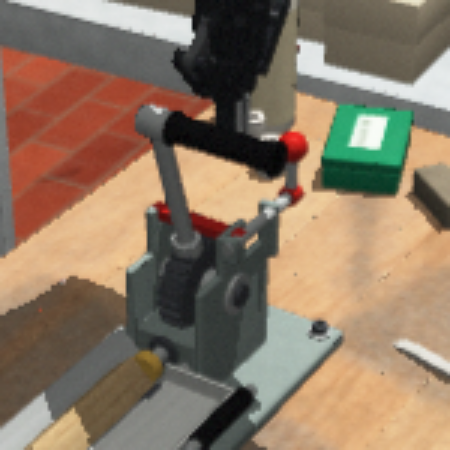

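View pics/top7.png

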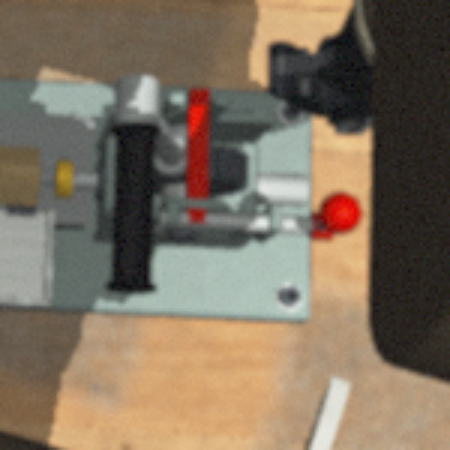

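```bash
python3 -m jog '[[0,1.5,0,0,0,0],[0,3,0,0,0,0],[0,4.2,0,0,0,0],[0,5.4,0,0,0,0],[0,6.6,0,0,0,0],[0,7.8,0,0,0,0],[0,8.4,0,0,0,0],[0,8.4,0,0,0,0]]'; python3 - <<'E'
from h import *
import cv2
st()
for c,o in (("side",(130,270)),("top",(160,340))):cv2.imwrite(f"pics/{c}8.png",cv2.resize(bot.capture(c)[o[0]:o[0]+150,o[1]:o[1]+150,::-1],None,fx=3,fy=3))
E
```

```text
clock: 12.92
position: [0.5081, -0.1467, 0.166]
orientation: [[-0.046, -0.999, 0.001], [-0.999, 0.046, 0.0], [-0.0, -0.001, -1.0]]
contact_force: [0.2, 0.6, 0.2]
grip_width: -0.0001
t 12.93 press [-66.3 -74.6 166. ] F [0.2 0.6 0.2] w -0.0001 q [-0.34  0.39  1.94  0.    0.81  1.28]
```

View pics/side8.png

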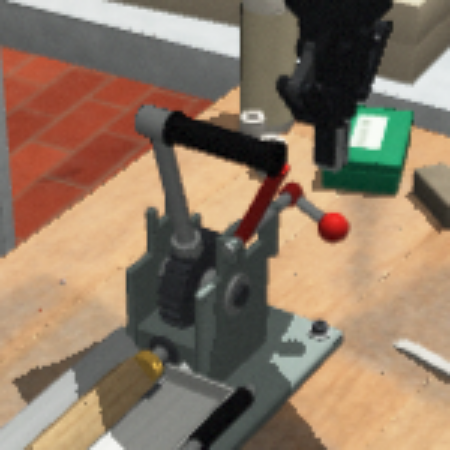

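View pics/top8.png

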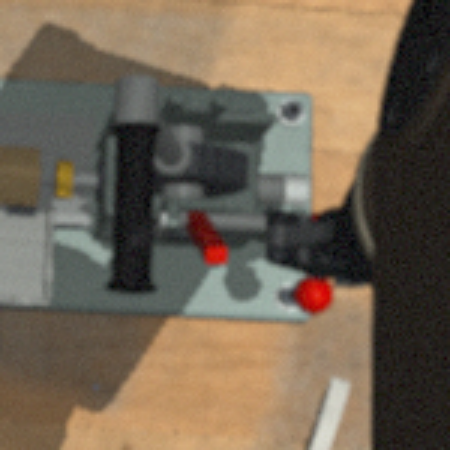

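```bash
python3 -m jog '[[0,0,-5,0,0,0],[0,0,-10,0,0,0],[0,0,-15,0,0,0],[0,0,-15,0,0,0]]'; python3 - <<'E'
from h import *
st();go((-57,47,310),-np.pi/2);go((-57,47,221),-np.pi/2)
E
```

```text
clock: 13.52
position: [0.5105, -0.1474, 0.3199]
orientation: [[-0.046, -0.999, 0.007], [-0.999, 0.046, -0.002], [0.002, -0.008, -1.0]]
contact_force: [-0.3, 0.2, -1.4]
grip_width: 0.0001
t 13.53 press [-64.  -75.2 319.9] F [-0.3  0.2 -1.4] w 0.0001 q [-0.34  0.22  1.76  0.    1.15  1.28]
shift [-12.21  -0.77   0.97] turn [-0.008 -0.002  0.007] dist 12.3 world [ 0.524 -0.026  0.31 ]
shift [-12.23  -0.7    9.87] turn [-0.008 -0.002  0.007] dist 15.7 world [ 0.524 -0.026  0.221]
```

```bash
python3 -m jog '[[-4,-0.3,0,0,0,0],[-8,-0.6,0,0,0,0],[-12.2,-0.7,0,-0.008,0,0.007],[-12.2,-0.7,1,-0.008,0,0.007],[-12.2,-0.7,4,-0.008,0,0.007],[-12.2,-0.7,7,-0.008,0,0.007],[-12.2,-0.7,9.8,-0.008,0,0.007],[-12.2,-0.7,9.8,-0.008,0,0.007]]' 75; python3 - <<'E'
from h import *
import cv2
st()
for c,o in (("side",(130,270)),):cv2.imwrite(f"pics/{c}9.png",cv2.resize(bot.capture(c)[o[0]:o[0]+150,o[1]:o[1]+150,::-1],None,fx=3,fy=3))
E
```

```text
clock: 14.52
position: [0.5194, -0.0256, 0.2157]
orientation: [[-0.053, -0.999, -0.012], [-0.999, 0.053, 0.001], [-0.0, 0.012, -1.0]]
contact_force: [-0.2, 0.3, 0.6]
grip_width: 0.0641
t 14.53 press [-61.5  46.9 215.7] F [-0.2  0.3  0.6] w 0.0641 q [-0.11  0.32  1.9  -0.    0.93  1.52]
```

View pics/side9.png

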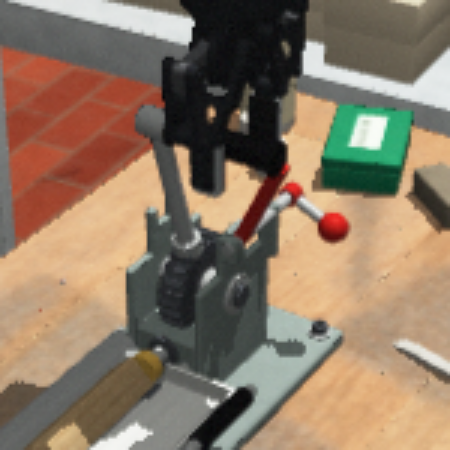

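```bash
python3 -m jog '[[0,0,-0.2,0,0,0],[0,0,-0.2,0,0,0],[0,0,-0.2,0,0,0],[0,0,-0.2,0,0,0],[0,0,-0.2,0,0,0]]' 0 70; python3 - <<'E'
from h import *
st()
for th in np.arange(0,1.46,0.1):
    a=.3-th; print(round(th,2),np.round([-(16*np.sin(a)-16*np.sin(.3)),-(16*np.cos(a)-16*np.cos(.3))],2),end="; ")
E
```

```text
clock: 15.2
position: [0.5216, -0.0249, 0.2211]
orientation: [[-0.053, -0.999, -0.005], [-0.999, 0.053, 0.001], [-0.001, 0.005, -1.0]]
contact_force: [-1.4, 3.2, 9.0]
grip_width: 0.018
t 15.2 press [-59.3  47.7 221.1] F [-1.4  3.2  9. ] w 0.018 q [-0.11  0.32  1.89  0.    0.94  1.52]
0.0 [-0. -0.]; 0.1 [ 1.55 -0.4 ]; 0.2 [ 3.13 -0.63]; 0.3 [ 4.73 -0.71]; 0.4 [ 6.33 -0.63]; 0.5 [ 7.91 -0.4 ]; 0.6 [ 9.46 -0.  ]; 0.7 [10.96  0.55]; 0.8 [12.4   1.24]; 0.9 [13.76  2.08]; 1.0 [15.04  3.05]; 1.1 [16.21  4.14]; 1.2 [17.26  5.34]; 1.3 [18.19  6.64]; 1.4 [18.99  8.03];
```

```bash
python3 -m jog '[[0.77,0,-0.2,0,0,0],[1.55,0,-0.4,0,0,0],[2.34,0,-0.53,0,0,0],[3.13,0,-0.63,0,0,0],[3.93,0,-0.69,0,0,0],[4.73,0,-0.71,0,0,0],[5.53,0,-0.69,0,0,0],[6.33,0,-0.63,0,0,0]]'; python3 - <<'E'
from h import *
st()
E
```

```text
clock: 16.2
position: [0.5187, -0.0884, 0.2276]
orientation: [[-0.053, -0.999, -0.004], [-0.999, 0.053, 0.001], [-0.001, 0.004, -1.0]]
contact_force: [2.1, 6.4, 8.5]
grip_width: 0.0177
t 16.2 press [-58.9 -15.8 227.6] F [2.1 6.4 8.5] w 0.0177 q [-0.23  0.31  1.88 -0.    0.95  1.4 ]
```

Next segment 0.4→0.9 (relative to 6.33, −0.63).

```bash
python3 -m jog '[[0.8,0,0.1,0,0,0],[1.58,0,0.23,0,0,0],[2.36,0,0.42,0,0,0],[3.13,0,0.63,0,0,0],[3.9,0,0.9,0,0,0],[4.63,0,1.18,0,0,0],[5.36,0,1.51,0,0,0],[6.07,0,1.87,0,0,0]]'; python3 - <<'E'
from h import *
import cv2
st()
cv2.imwrite("pics/s10.png",cv2.resize(bot.capture("side")[130:300,230:430,::-1],None,fx=3,fy=3))
E
```

```text
clock: 17.2
position: [0.5156, -0.1491, 0.2085]
orientation: [[-0.053, -0.999, -0.004], [-0.999, 0.053, 0.001], [-0.0, 0.004, -1.0]]
contact_force: [9.9, 10.8, -13.1]
grip_width: 0.0179
t 17.2 press [-58.8 -76.6 208.5] F [  9.9  10.8 -13.1] w 0.0179 q [-0.34  0.35  1.88 -0.    0.92  1.29]
```

View pics/s10.png

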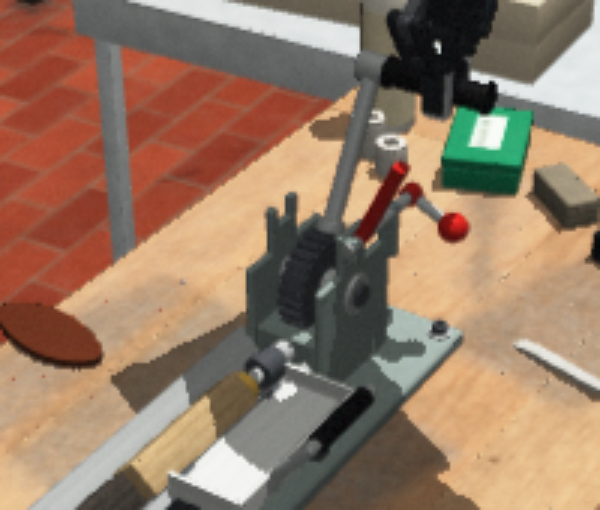

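```bash
python3 -m jog '[[0.69,0,0.5,0,0,0],[1.36,0,0.94,0,0,0],[2.01,0,1.42,0,0,0],[2.64,0,1.92,0,0,0],[3.24,0,2.45,0,0,0],[3.81,0,3.0,0,0,0],[4.35,0,3.6,0,0,0],[4.86,0,4.2,0,0,0]]'; python3 - <<'E'
from h import *
st()
E
```

```text
clock: 18.25
position: [0.5128, -0.1979, 0.1665]
orientation: [[-0.053, -0.999, -0.004], [-0.999, 0.053, -0.0], [0.0, 0.004, -1.0]]
contact_force: [3.0, 2.1, 7.7]
grip_width: 0.0178
t 18.25 press [ -59.  -125.5  166.5] F [3.  2.1 7.7] w 0.0178 q [-0.42  0.42  1.89 -0.    0.83  1.2 ]
```

```bash
python3 -m jog '[[0.48,0,0.64,0,0,0],[0.93,0,1.3,0,0,0],[1.35,0,1.98,0,0,0],[1.73,0,2.69,0,0,0],[1.85,0,2.9,0,0,0],[1.85,0,2.9,0,0,0]]'; python3 - <<'E'
from h import *
import cv2
st()
cv2.imwrite("pics/s11.png",cv2.resize(bot.capture("side")[130:330,230:430,::-1],None,fx=3,fy=3))
cv2.imwrite("pics/t11.png",cv2.resize(bot.capture("top")[170:290,165:475,::-1],None,fx=2.5,fy=2.5))
E
```

```text
clock: 19.0
position: [0.5108, -0.2134, 0.1382]
orientation: [[-0.054, -0.999, -0.006], [-0.999, 0.054, 0.004], [-0.004, 0.006, -1.0]]
contact_force: [0.9, 31.3, 31.4]
grip_width: 0.0182
t 19.0 press [ -60.2 -141.1  138.2] F [ 0.9 31.3 31.4] w 0.0182 q [-0.45  0.47  1.9   0.    0.78  1.17]
```

View pics/s11.png

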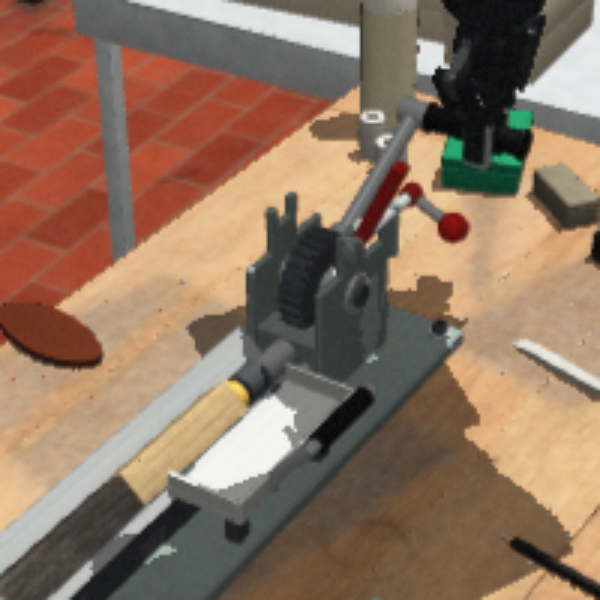

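View pics/t11.png

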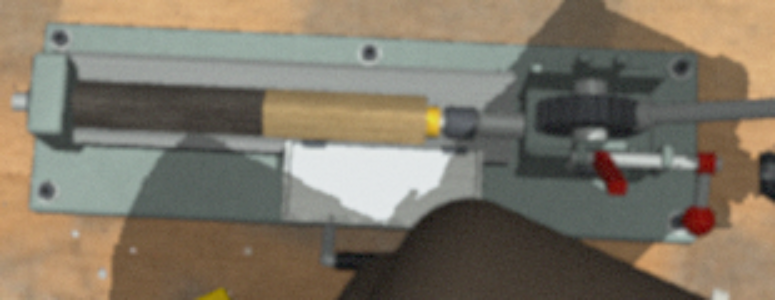

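```bash
python3 -m jog '[[0,0,0,0,0,0],[0,0,0,0,0,0],[0,0,0,0,0,0],[0,0,0,0,0,0]]'; python3 - <<'E'
from h import *
st()
bot.capture("side")
for n in("lever_grip","catch_ball"): print(n,[(np.round(d["extent"]).tolist(),round(d["confidence"],2)) for d in bot.search_frame("side",n)][:1])
print(proj("side",T(F,[(-55,-143,160),(-74.4,-70.5,119.4)])).round(1))
E
```

```text
clock: 19.6
position: [0.5108, -0.2134, 0.1382]
orientation: [[-0.054, -0.999, -0.006], [-0.999, 0.054, 0.004], [-0.003, 0.006, -1.0]]
contact_force: [1.4, 30.8, 30.5]
grip_width: 0.0178
t 19.6 press [ -60.2 -141.   138.2] F [ 1.4 30.8 30.5] w 0.0178 q [-0.45  0.47  1.9   0.    0.78  1.17]
lever_grip [([322.0, 161.0, 82.0, 79.0], 0.94)]
catch_ball [([345.0, 183.0, 40.0, 34.0], 0.63)]
[[389.8 173.5]
 [381.  205.6]]
```

```bash
python3 -c "
from bench import bot
print(bot.job_done())"
```

```text
the job is handed in; nothing more can be done
None
```

I did the job in the order asked and handed it in at about 20 s, with the gripper still holding the lever at its stop.

- **Tray:** I tipped it to its 45 degree stop. The light blank slid into the V groove and seated on edge, and I brought the tray back level and released it.
- **Catch:** I pushed the red ball from behind. The catch fell right over towards the robot and stayed open.
- **Lever:** I pulled the grip through its arc to the end stop.

**Last checks:**
- **Hold:** After half a second of holding, the gripper had not moved. The push against the stop was a steady 43 N or so at the wrist, and the grip was closed at 17.8 mm.
- **Grip position:** In the side picture the grip sits at about pixel (390, 173), where the calibration puts the end stop.
- **Blanks:** The top picture shows the dark blank against the end stop, the light blank against it, and the brass nose pressing on the light one.
- **Forces:** The highest readings I took were about 50 N pressing down on the tray as it came level and about 47 N at its tipping stop. I only read forces between moves.

No check failed. The gripper sat about 2 mm lower at the stop than the ideal arc predicts, and about 5 mm nearer the robot along the grip than its middle.

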